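# Index the board carousel and lock it

## Task

The board carousel has been left between two stations: push it round anticlockwise (seen from above) by one of its upright posts, with a light hand, until it clicks into the very next station, which you can only feel, and let it settle there. Then push the lock bolt's tab in towards the carousel until the bolt is fully home, with gentle force throughout, and let go; leave the other things on the bench alone.

Things in the scene. Friction and masses are not known exactly. Their poses are not given: they have to be found in the camera images.
- index_base: index table's fixed dark steel base plate (270 mm across, 12 mm high). Origin on the turning axis at bench level, z up. Its y axis points from the lock (-y side) through the axis to the detent housing, a steel block 50 x 36 mm, 40 mm high, on the +y side 132 to 168 mm from the axis. No part of the index table may be pressed with more than 25 N
- hub (a point): point on the turning axis at the upper surface of the round aluminium top, 55 mm above the bench. The top is 280 mm across, 10 mm thick and only turns about z; it carries six board nests (44 mm square, 12 mm high, within 93 mm of the axis), a dark hub (44 mm across, 26 mm high) and six posts. Drag at a post between stations: 0.3 to 2 N
- carousel (a joint): turn of the top, rad, anticlockwise from above positive, 0 at the start. A spring roller under the top drops into a hidden notch at each station, 60 degrees apart; the next comes after 0.35 to 0.85 rad, shown by nothing. It pulls the top in over the last 5 to 7 mm at the posts; pushing out again takes 6 to 9 N over 5 mm; if let go before, it springs back. Stay between -0.15 and 1.1 rad
- post0 (a point): upright rubber-sleeved post, 12 mm in diameter, 35 mm high on the top (from 55 to 90 mm above the bench), 118 mm from the turning axis; the point is its centre, half-way up. Six alike, 60 degrees apart, numbered anticlockwise
- post1 (a point): upright rubber-sleeved post, 12 mm in diameter, 35 mm high on the top (from 55 to 90 mm above the bench), 118 mm from the turning axis; the point is its centre, half-way up. Six alike, 60 degrees apart, numbered anticlockwise
- post2 (a point): upright rubber-sleeved post, 12 mm in diameter, 35 mm high on the top (from 55 to 90 mm above the bench), 118 mm from the turning axis; the point is its centre, half-way up. Six alike, 60 degrees apart, numbered anticlockwise
- post3 (a point): upright rubber-sleeved post, 12 mm in diameter, 35 mm high on the top (from 55 to 90 mm above the bench), 118 mm from the turning axis; the point is its centre, half-way up. Six alike, 60 degrees apart, numbered anticlockwise
- post4 (a point): upright rubber-sleeved post, 12 mm in diameter, 35 mm high on the top (from 55 to 90 mm above the bench), 118 mm from the turning axis; the point is its centre, half-way up. Six alike, 60 degrees apart, numbered anticlockwise
- post5 (a point): upright rubber-sleeved post, 12 mm in diameter, 35 mm high on the top (from 55 to 90 mm above the bench), 118 mm from the turning axis; the point is its centre, half-way up. Six alike, 60 degrees apart, numbered anticlockwise
- lock_tab (a point): lock bolt's dark upright rubber tab, sprung on the bolt (2.2 N per mm, at most 6 mm), 44 mm wide, 8 mm thick, from 19 to 85 mm above the bench. The point is the centre of its outer face, 60 mm above the bench, 165 mm from the turning axis when out. Its y axis points in to the axis, the way it is pushed. Outside it is only a base tongue 10 mm high, reaching 215 mm from the axis
- lock (a joint): slide of the lock bolt in m: 0 fully out (start), about 0.011 fully home. It slides stiffly at about 3 N and stays where it is left. It goes home only with the carousel in a station; otherwise its nose meets the hidden ring at about 0.006 and stops dead. Home it also stops; only the sprung tab then gives
- tin: red round tin, 68 mm across, 50 mm high, bystander; origin at the centre of its underside
- dish: small steel dish, 72 mm across, 30 mm high, bystander; origin at the centre of its underside
- driver: screwdriver 150 mm long lying on the bench along its x axis, bystander; origin under its middle
- flux: small white bottle, 36 mm across, 75 mm high, bystander; origin at the centre of its underside

How it is judged:
On the way:
1. the carousel is pushed on anticlockwise while the lock bolt is still out (value of joint carousel above 0.25 rad and value of joint lock below 0.003 m), for 0.2 s.
At the end, for the whole second after the job is handed in: the carousel rests in the next station anticlockwise (turned 0.28 to 0.93 rad from the start) with the lock bolt home in its notch (slid in more than 10 mm, possible only in a station), everything at rest (value of joint lock above 0.01 m and value of joint carousel between 0.28 and 0.93 rad and velocity of joint carousel between -0.05 and 0.05 rad/s); the robot touches nothing.
It fails at once if the robot presses on the index table with more than 25 N (contact force between the arm and index_base above 25 N).
It fails at once if the fingers press on the index table with more than 25 N (contact force between the fingers and index_base above 25 N).
It fails at once if the carousel is pushed past the next station (more than 1.1 rad) (value of joint carousel above 1.1 rad).
It fails at once if the carousel is turned backwards (beyond -0.15 rad) (value of joint carousel below -0.15 rad).
It fails at once if a bystander is moved by more than 20 mm (distance of any of tin, dish, driver, flux from where it was at the start of the episode above 0.02 m).
It also fails if it takes over 72 s, if anything falls off the work surface, if the arm or the gripper's body presses on something with over 40 N, if the wrist force passes 120 N, or if a joint passes its speed limit or range.

## Robot

A 6-joint arm with a two-finger parallel gripper is mounted at the origin on the work surface. World frame = base frame: x ahead of the robot, y to its left, z up, the work surface at z = 0. Lengths are in m, angles in rad, forces in N, time in s.
With the tool pointing down it reaches from about 0.3 to 0.775 m from the base axis. Payload 14.6 kg.
Tool frame: the origin (TCP) lies on the centre line of the jaws, within the pads' length; the fingertips stand 19 mm ahead of it and the grasp point (between the pads) is the TCP; z points along the fingers, y is the line along which they close (so a half turn about z gives the same grasp; the last joint's range is limited). The gripper opens to 94 mm and grips with 3 to 60 N. Pads are 16 mm wide; open, the fingers measure 119 mm over their backs; the gripper's body (75 mm by 177 mm) begins 78 mm behind the grasp point.
Start: joints at [-1.414, 0.3, 1.521, -0, 1.321, -0.067], TCP at [0.122, -0.536, 0.224] pointing down, gripper open.
Joint ranges: [-3.03, 3.03], [-0.79, 2.21], [0.23, 2.52], [-1.04, 4.18], [0, 3.07], [-2.55, 2.55]. Speed limits (rad/s): [2.22, 2.22, 2.57, 3.14, 3.14, 3.14].

## Interface

Orientations are given as [roll, pitch, yaw] about the fixed x, y, z axes, in that order (R = Rz(yaw) Ry(pitch) Rx(roll)).
In Python, from rig import r gives the robot as it stands.
- The arm moves only by the tool send_rows, never from a script. Its argument "plan" is one flat list of numbers, 4 for each row, row after row: the shift along the world's x, y, z in mm, then the turn about the world's z in rad. In form: [x, y, z, turn, x, y, z, turn, ...]. A call has 1 to 8 rows; each row is the pose to reach, as a shift and turn from the pose commanded when the call began; what a row does not reach only later rows make up. A row lasts 1/10 s, in which the tool goes at most 50 mm and 8.59 degrees, less where a joint would pass 70% of its speed; a pose out of reach is approached as far as the arm can. A call with a gripper value outside its range is refused whole. "claw" is the opening in per cent of the stroke, from 0 (shut) to 100 (fully open), set as the call begins (left out, the last holds). The fingers move at their own pace and stop on an object; "squeeze" is the grip in N (left out, the last holds). Time passes only in rows, so rows that repeat a pose let the fingers close. It gives the time, the measured TCP pose, the force, the opening and the grip force at its end, in the units of the state.
- r.get_state(): the state, without advancing time (a new reading comes with each control period).
- r.capture(name): name is "scene" or "top" or "wrist"; returns the picture (420x560x3 uint8, red, green, blue); there is no depth.
- r.get_calibration(name): a dict with "mtx" (3x3 intrinsics, pixels), "cam_to_world" (4x4, takes a point from camera to world coordinates); the wrist camera has in their place "T_tool_cam" (4x4, takes a point from camera to tool coordinates, whose origin is the TCP and whose axes are the flange's). Camera axes: x right, y up, looking along -z (the intrinsics and any distortion apply to the point x, -y, -z); pixel columns grow to the right and rows downward; lengths in m; the calibration is good to about 2 mm. A picture is of the moment at which its call begins: read the wrist's pose just before it. get_calibration takes no time and is no camera call.
- r.hand_in(): hands the job in; it is judged then, once.
The state is a dict: "time": time; "qpos": joint angles; "joint_vel": joint speeds; "effort": joint torques, N m; "tool_pos": TCP position; "orientation": TCP orientation; "force": force on the tool from outside, world axes, zero at the start; "torque": the same for the moment, N m; "width": finger opening in m; "finger_force": force on a finger pad.
Only numpy, scipy, OpenCV 4.12 (cv2) and the standard library are available. Lean on these libraries where they do the work, as an engineer would, in place of code of your own. Each camera call takes 0.05 s, during which the arm holds its last target. There are 200 camera calls.

## Working session

There is one attempt and no reset: what is moved stays moved. The work goes in short steps, Python scripts to look and compute and a tool call to move; the robot and the scene stay as the last step left them, time stands still between calls to the robot, and variables do not carry over. Pictures are saved under pics/ and viewed, at most 10 in all, crops included, and the job is handed in when it is done.

Besides the shell and the picture viewer there is one more tool, called by a JSON object that holds its "op" and its "data", one argument or row to a line. send_rows: Moves the arm, as the interface text tells. Its arguments: {"type":"object","properties":{"plan":{"type":"array"},"claw":{"type":"number"},"squeeze":{"type":"number"}},"required":["plan"]}

```bash
mkdir -p pics; python3 - <<'E'
from rig import r
import cv2
for n in("top","scene"):
    cv2.imwrite(f"pics/{n}.png",r.capture(n)[:,:,::-1]); c=r.get_calibration(n); print(n,c)
print(r.get_state())
E
```

```text
top {'mtx': array([[382.59274498,   0.        , 279.73697285],
       [  0.        , 382.59274498, 215.2749265 ],
       [  0.        ,   0.        ,   1.        ]]), 'cam_to_world': array([[ 0.0299521 ,  0.99588322, -0.08555395,  0.45214421],
       [-0.99952418,  0.03047231,  0.00478076, -0.02879548],
       [ 0.00736811,  0.08537005,  0.99632207,  1.14655526],
       [ 0.        ,  0.        ,  0.        ,  1.        ]])}
scene {'mtx': array([[387.32981597,   0.        , 282.80925713],
       [  0.        , 387.32981597, 204.31991075],
       [  0.        ,   0.        ,   1.        ]]), 'cam_to_world': array([[ 0.83678161, -0.40781751,  0.36535109,  0.95051782],
       [ 0.54733812,  0.60505341, -0.57821394, -0.66589811],
       [ 0.01474885,  0.68380936,  0.72951164,  0.84006716],
       [ 0.        ,  0.        ,  0.        ,  1.        ]])}
{'time': 0.1, 'qpos': array([-1.41355130e+00,  3.00421296e-01,  1.52149346e+00,  1.15153904e-06,
        1.32066113e+00, -6.65963310e-02]), 'joint_vel': array([-1.94459918e-05, -1.77302117e-03, -1.77415907e-03, -9.00297123e-05,
       -1.76557794e-03,  9.94430295e-04]), 'effort': array([ 8.63024543e-04, -5.32645833e+01, -3.53282940e+01,  7.09645939e-02,
        2.34782294e-02, -7.18992328e-05]), 'tool_pos': array([ 0.12205579, -0.53608435,  0.2239507 ]), 'orientation': array([-3.14061168e+00, -6.65441577e-05,  2.23841041e-01]), 'force': array([-0.56908332,  0.33259942, -0.23210998]), 'torque': array([-0.0052039 , -0.02084033, -0.00999606]), 'finger_force': 0.0, 'width': 0.0939957088658046}
```

View pics/top.png

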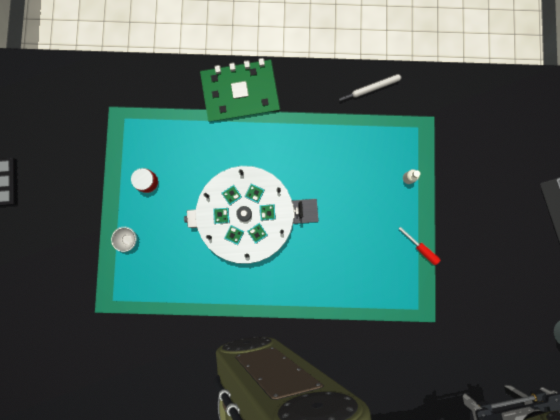

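View pics/scene.png

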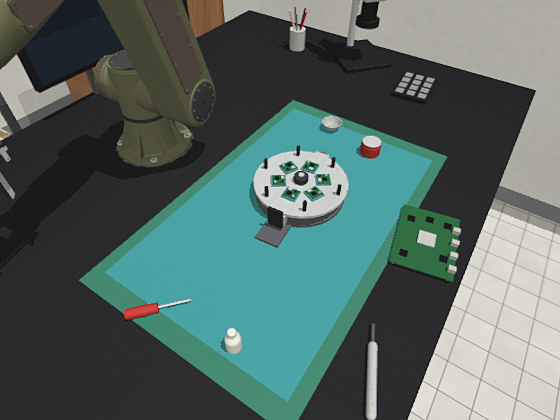

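The top view shows the carousel centred near (245,214), the lock tab near (298,211) and the detent housing near (193,218). The bystanders are well clear of it. I'll enlarge this area.

```bash
python3 - <<'E'
import cv2
t=cv2.imread("pics/top.png"); cv2.imwrite("pics/tc.png",cv2.resize(t[155:275,175:335],None,fx=5,fy=5,interpolation=cv2.INTER_CUBIC))
t=cv2.imread("pics/scene.png"); cv2.imwrite("pics/sc.png",cv2.resize(t[135:255,230:380],None,fx=5,fy=5,interpolation=cv2.INTER_CUBIC))
E
```

```text
(no output)
```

View pics/tc.png

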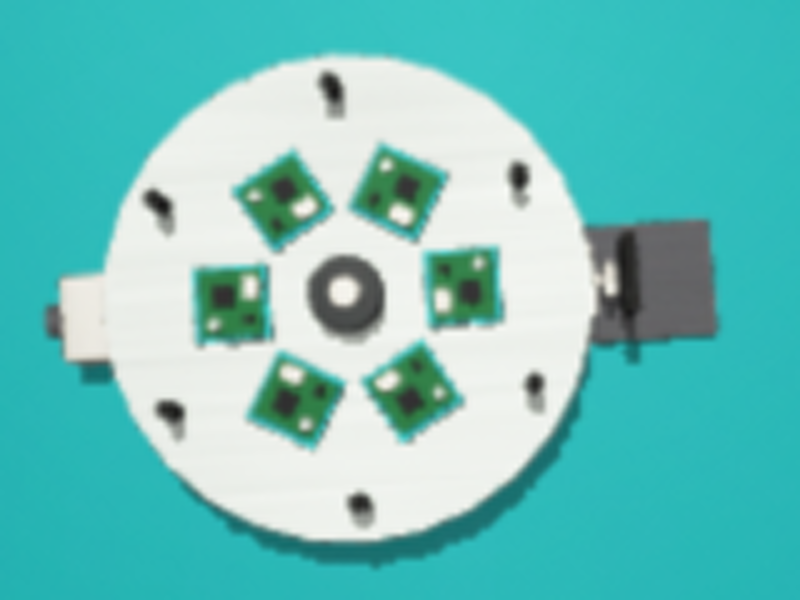

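View pics/sc.png

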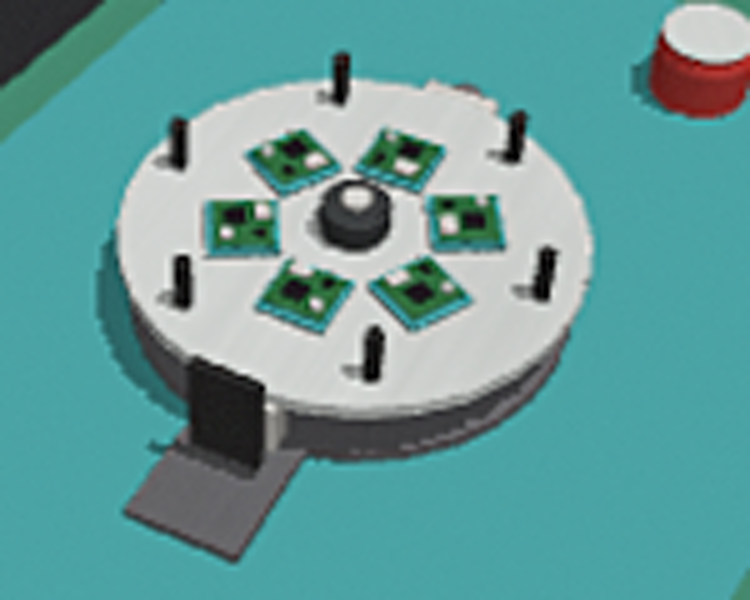

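The crops show the post tops at tc pixels (328,80), (518,170), (533,382), (358,500), (165,408) and (152,200). The tab's top edge runs (627,235)-(632,308). I'll turn these into world positions.

```bash
cat > h.py <<'E'
import numpy as np
from rig import r
def px(n,uv,z):
    c=r.get_calibration(n);M=c["mtx"];T=c["cam_to_world"]
    d=np.linalg.inv(M)@[uv[0],uv[1],1]; d=T[:3,:3]@[d[0],-d[1],-d[2]]
    o=T[:3,3]; return o+d*(z-o[2])/d[2]
def w2p(n,p):
    c=r.get_calibration(n);M=c["mtx"];T=c["cam_to_world"]
    q=T[:3,:3].T@(np.array(p)-T[:3,3]); q=M@[q[0],-q[1],-q[2]]; return q[:2]/q[2]
E
python3 - <<'E'
from h import *
P=[]
for u,v in[(328,80),(518,170),(533,382),(358,500),(165,408),(152,200)]:
    P.append(px("top",(175+u/5,155+v/5),.09))
P=np.array(P);c=P.mean(0);print(c)
for p in P: print(p.round(4),np.hypot(*(p-c)[:2]).round(4),np.degrees(np.arctan2(*(p-c)[1::-1])).round(1))
Q=[]
for u,v in[(340,57),(178,122),(182,260),(374,330),(545,253),(516,117)]:
    Q.append(px("scene",(230+u/5,135+v/5),.09))
Q=np.array(Q);print("scene",Q.mean(0))
for p in Q: print(p.round(4),np.hypot(*(p-Q.mean(0))[:2]).round(4),np.degrees(np.arctan2(*(p-Q.mean(0))[1::-1])).round(1))
for n,l,s in(("top",[(632,233),(637,310)],(175,155)),("scene",[(190,358),(265,382)],(230,135))):
    for u,v in l: p=px(n,(s[0]+u/5,s[1]+v/5),.085);print("tab",p.round(4),(p-c).round(4))
for u,v in[(710,222),(717,340)]:
    p=px("top",(175+u/5,155+v/5),.01);print("tongue",p.round(4),(p-c).round(4))
h=px("top",(175+345/5,155+292/5),.081);print("hub",h)
E
```

```text
[0.5466753  0.06676182 0.09      ]
[0.6638 0.0793 0.09  ] 0.1178 6.1
[ 0.6163 -0.0285  0.09  ] 0.118 -53.8
[ 0.4983 -0.0403  0.09  ] 0.1175 -114.3
[0.4307 0.0538 0.09  ] 0.1167 -173.6
[0.4779 0.1619 0.09  ] 0.1174 125.9
[0.5931 0.1744 0.09  ] 0.1172 66.7
scene [0.54874706 0.06504114 0.09      ]
[0.4795 0.1601 0.09  ] 0.1176 126.1
[0.4321 0.0533 0.09  ] 0.1172 -174.2
[ 0.5012 -0.0418  0.09  ] 0.1169 -114.0
[ 0.6171 -0.0283  0.09  ] 0.1156 -53.8
[0.6657 0.0761 0.09  ] 0.1175 5.4
[0.5969 0.1708 0.09  ] 0.1161 65.5
tab [ 0.5835 -0.0933  0.085 ] [ 0.0368 -0.16   -0.005 ]
tab [ 0.5404 -0.0971  0.085 ] [-0.0063 -0.1639 -0.005 ]
tab [ 0.5443 -0.0964  0.085 ] [-0.0024 -0.1631 -0.005 ]
tab [ 0.5867 -0.0885  0.085 ] [ 0.0401 -0.1552 -0.005 ]
tongue [ 0.6008 -0.1444  0.01  ] [ 0.0542 -0.2111 -0.08  ]
tongue [ 0.5302 -0.1501  0.01  ] [-0.0165 -0.2168 -0.08  ]
hub [0.54584519 0.06607614 0.081     ]
```

{"op": "send_rows", "data": {
  "plan": [30,30,0,0.05,60,62,0,0.1,90,94,0,0.15,120,125,0,0.2,150,156,0,0.25,180,187,0,0.3,210,218,0,0.35,240,250,0,0.4],
  "claw": 0
}}

```text
time: 0.9
tool_pos: [0.3629, -0.2848, 0.2244]
orientation: [-3.141, 0.0, 0.626]
force: [-0.2, 0.0, 0.3]
width: 0.0334
finger_force: 0.0
```

{"op": "send_rows", "data": {
  "plan": [30,30,0,0,60,60,0,0,90,90,0,0,120,120,0,0,150,150,0,0,180,180,0,0,210,220,0,0,231,240,0,0]
}}

```text
time: 1.7
tool_pos: [0.5942, -0.0434, 0.2239]
orientation: [-3.141, 0.0, 0.626]
force: [-0.5, 0.2, -0.8]
width: 0.0004
finger_force: 0.0
```

{"op": "send_rows", "data": {
  "plan": [0,0,0,0,0,0,0,0]
}}

```text
time: 1.9
tool_pos: [0.5929, -0.0461, 0.2238]
orientation: [-3.141, 0.001, 0.625]
force: [-0.3, -0.2, -0.3]
width: 0.0003
finger_force: 0.0
```

{"op": "send_rows", "data": {
  "plan": [0,0,-30,0,0,0,-60,0,0,0,-90,0,0,0,-115,0,0,0,-130,0,0,0,-137,0,0,0,-142,0,0,0,-142,0]
}}

```text
time: 2.7
tool_pos: [0.5932, -0.0465, 0.0828]
orientation: [3.141, -0.0, 0.624]
force: [0.1, 0.6, -0.5]
width: 0.0005
finger_force: 0.0
```

```bash
python3 - <<'E'
from h import *
import cv2
a=cv2.imread("pics/scene.png")
b=r.capture("scene")[:,:,::-1]
cv2.imwrite("pics/s2.png",cv2.resize(b[95:255,220:400],None,fx=4,fy=3.75,interpolation=cv2.INTER_CUBIC))
# path: tool centre 14 mm behind post, per angle
C=np.array([.547,.066])
p0=r.get_state()["tool_pos"]; print(p0)
for k in range(0,18):
    th=np.radians(-53.9)+k*.05
    p=C+.118*np.array([np.cos(th),np.sin(th)])-.014*np.array([-np.sin(th),np.cos(th)])
    print(round(k*.05,2),((p-np.array([.593,-.0464]))*1000).round(1))
E
```

```text
[ 0.59334958 -0.04644677  0.0832222 ]
0.0 [12.2  8.8]
0.05 [17.3 11.8]
0.1 [22.3 15.1]
0.15 [27.  18.7]
0.2 [31.6 22.4]
0.25 [36.  26.4]
0.3 [40.2 30.6]
0.35 [44.2 35.1]
0.4 [48.  39.7]
0.45 [51.5 44.4]
0.5 [54.8 49.4]
0.55 [57.8 54.5]
0.6 [60.5 59.8]
0.65 [63.  65.2]
0.7 [65.3 70.7]
0.75 [67.2 76.3]
0.8 [68.9 82. ]
0.85 [70.2 87.8]
```

View pics/s2.png

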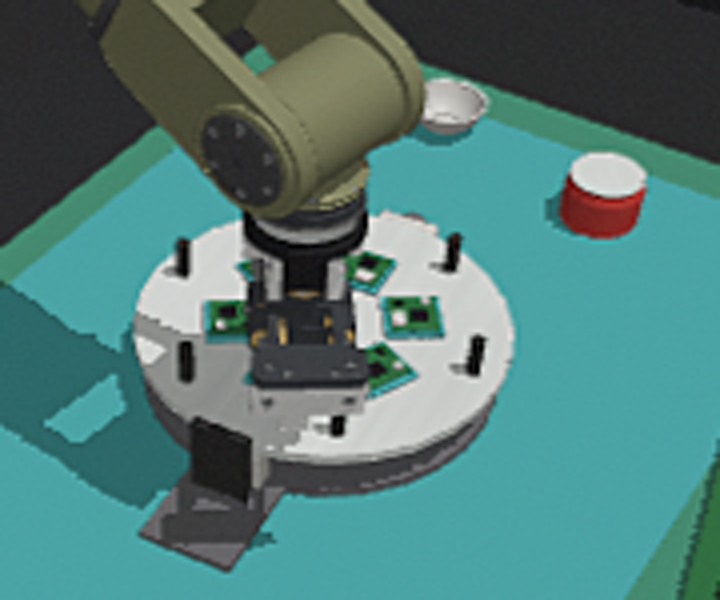

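The gripper is above the top, beside post1, which shows at (337,425), and nothing is touching. I'll start pushing.

{"op": "send_rows", "data": {
  "plan": [4,3,0,0,8,6,0,0,12,8.5,0,0,14.5,10,0,0.02,17,11.5,0,0.05,20,13.5,0,0.07,22,15,0,0.1,22,15,0,0.1]
}}

```text
time: 3.55
tool_pos: [0.6154, -0.0311, 0.0824]
orientation: [3.141, -0.0, 0.725]
force: [-1.0, -1.0, 0.1]
width: 0.0005
finger_force: 0.1
```

{"op": "send_rows", "data": {
  "plan": [2.5,2,0,0.02,4.7,3.6,0,0.05,7,5.5,0,0.07,9.3,7.3,0,0.1,11.5,9.3,0,0.12,13.7,11.3,0,0.15]
}}

```text
time: 4.15
tool_pos: [0.6289, -0.0198, 0.0824]
orientation: [-3.141, 0.0, 0.876]
force: [-2.6, -5.6, 1.0]
width: 0.0002
finger_force: 2.8
```

```bash
cat > look.py <<'E'
from h import *
import sys,cv2
from scipy.optimize import minimize_scalar
# carousel angle: darkness at predicted post tops/bodies in both views, hidden ones score constant
C=np.array([.547,.066]); s=r.get_state(); print(s["tool_pos"].round(4),s["force"].round(2))
for n in("scene","top"):
    img=cv2.cvtColor(r.capture(n),cv2.COLOR_RGB2GRAY).astype(float)
    c=C+([.001,-.001] if n=="scene" else 0)
    best=[]
    for a in np.arange(-.05,1.0,.01):
        v=[]
        for k in range(6):
            th=np.radians(-53.9)+a+k*np.pi/3
            q=[w2p(n,[c[0]+.1175*np.cos(th),c[1]+.1175*np.sin(th),z]) for z in(.07,.08,.088)]
            v+=[img[int(round(b)),int(round(x))] for x,b in q]
        best.append((np.mean(v),a))
    print(n,[(round(float(m)),round(float(a),2)) for m,a in sorted(best)[:4]])
E
python3 look.py
```

```text
[ 0.6289 -0.0198  0.0824] [-2.63 -5.59  0.99]
scene [(43, 0.22), (44, 0.23), (46, 0.24), (47, 0.25)]
top [(64, 0.26), (65, 0.27), (65, 0.25), (70, 0.24)]
```

{"op": "send_rows", "data": {
  "plan": [0,0,0,0,0,0,0,0]
}}

```text
time: 4.45
tool_pos: [0.6288, -0.0197, 0.0825]
orientation: [-3.142, -0.0, 0.874]
force: [-0.5, 0.4, -0.8]
width: 0.0006
finger_force: 0.0
```

```bash
python3 look.py
```

```text
[ 0.6288 -0.0197  0.0825] [-0.47  0.41 -0.85]
scene [(44, 0.22), (44, 0.23), (45, 0.24), (46, 0.25)]
top [(63, 0.26), (65, 0.27), (65, 0.25), (70, 0.24)]
```

{"op": "send_rows", "data": {
  "plan": [0.9,0.8,0,0.01,1.8,1.6,0,0.02,2.6,2.5,0,0.03,3.5,3.3,0,0.04,4.3,4.2,0,0.05,5.2,5.1,0,0.06,6,6,0,0.07,6.8,6.9,0,0.08]
}}

```text
time: 5.35
tool_pos: [0.6357, -0.013, 0.0824]
orientation: [3.142, -0.0, 0.955]
force: [-0.9, -1.5, 1.1]
width: 0.0005
finger_force: 0.8
```

{"op": "send_rows", "data": {
  "plan": [0.8,0.9,0,0.01,1.5,1.8,0,0.02,2.3,2.7,0,0.03,2.3,2.7,0,0.03]
}}

```text
time: 5.75
tool_pos: [0.638, -0.0102, 0.0824]
orientation: [3.141, -0.0, 0.984]
force: [-0.1, -0.3, 0.7]
width: 0.0002
finger_force: 0.1
```

```bash
python3 look.py
```

```text
[ 0.638  -0.0102  0.0824] [-0.13 -0.29  0.68]
scene [(47, 0.38), (48, 0.37), (49, 0.36), (49, 0.35)]
top [(68, 0.37), (68, 0.38), (70, 0.36), (71, 0.39)]
```

{"op": "send_rows", "data": {
  "plan": [0.8,0.9,0,0.01,1.5,1.8,0,0.02,2.2,2.7,0,0.03,2.2,2.7,0,0.03]
}}

```text
time: 6.25
tool_pos: [0.6402, -0.0075, 0.0824]
orientation: [3.142, -0.0, 1.014]
force: [0.5, -0.7, 0.1]
width: 0.0002
finger_force: 0.2
```

{"op": "send_rows", "data": {
  "plan": [0.7,0.9,0,0.01,1.4,1.9,0,0.02,2.1,2.8,0,0.03,2.1,2.8,0,0.03]
}}

```text
time: 6.65
tool_pos: [0.6423, -0.0047, 0.0825]
orientation: [3.142, -0.0, 1.044]
force: [-0.6, -0.4, 0.4]
width: 0.0003
finger_force: 0.1
```

```bash
python3 look.py
```

```text
[ 0.6423 -0.0047  0.0825] [-0.6  -0.37  0.38]
scene [(47, 0.44), (50, 0.43), (51, 0.42), (53, 0.4)]
top [(69, 0.42), (71, 0.43), (71, 0.41), (74, 0.44)]
```

{"op": "send_rows", "data": {
  "plan": [0.7,0.9,0,0.01,1.4,1.9,0,0.02,2.1,2.8,0,0.03,2.1,2.8,0,0.03]
}}

```text
time: 7.15
tool_pos: [0.6443, -0.0019, 0.0824]
orientation: [-3.142, -0.0, 1.074]
force: [-0.7, -1.1, 1.5]
width: 0.0004
finger_force: 0.3
```

{"op": "send_rows", "data": {
  "plan": [0.7,1,0,0.01,1.4,2,0,0.02,2,3,0,0.03,2,3,0,0.03]
}}

```text
time: 7.55
tool_pos: [0.6464, 0.0011, 0.0825]
orientation: [3.141, -0.0, 1.104]
force: [0.3, 0.4, -0.1]
width: 0.0007
finger_force: 0.1
```

```bash
python3 look.py
```

```text
[0.6464 0.0011 0.0825] [ 0.3   0.41 -0.13]
scene [(52, 0.5), (54, 0.49), (55, 0.48), (56, 0.46)]
top [(71, 0.48), (71, 0.47), (72, 0.49), (75, 0.5)]
```

{"op": "send_rows", "data": {
  "plan": [0.6,1,0,0.01,1.3,2,0,0.02,1.9,3,0,0.03,1.9,3,0,0.03]
}}

```text
time: 8.05
tool_pos: [0.6483, 0.0041, 0.0825]
orientation: [3.141, -0.0, 1.134]
force: [0.2, 0.2, 0.8]
width: 0.0006
finger_force: 0.1
```

{"op": "send_rows", "data": {
  "plan": [0.6,1,0,0.01,1.2,2,0,0.02,1.8,3.1,0,0.03,1.8,3.1,0,0.03]
}}

```text
time: 8.45
tool_pos: [0.6501, 0.0073, 0.0824]
orientation: [-3.142, -0.0, 1.164]
force: [-0.1, 0.3, -0.2]
width: 0.0002
finger_force: 0.0
```

```bash
python3 look.py
```

```text
[0.6501 0.0073 0.0824] [-0.06  0.33 -0.21]
scene [(48, 0.56), (49, 0.51), (52, 0.55), (53, 0.52)]
top [(65, 0.54), (66, 0.55), (67, 0.56), (70, 0.57)]
```

{"op": "send_rows", "data": {
  "plan": [0.6,1,0,0.01,1.1,2,0,0.02,1.7,3.1,0,0.03,1.7,3.1,0,0.03]
}}

```text
time: 8.95
tool_pos: [0.6517, 0.0103, 0.0824]
orientation: [3.142, -0.0, 1.194]
force: [-0.2, -1.0, -0.3]
width: 0.0004
finger_force: 0.0
```

{"op": "send_rows", "data": {
  "plan": [0.5,1.1,0,0.01,1.1,2.1,0,0.02,1.6,3.2,0,0.03,1.6,3.2,0,0.03]
}}

```text
time: 9.35
tool_pos: [0.6533, 0.0135, 0.0824]
orientation: [-3.142, -0.0, 1.225]
force: [0.2, -0.3, 0.2]
width: 0.0006
finger_force: 0.0
```

```bash
python3 look.py
```

```text
[0.6533 0.0135 0.0824] [ 0.18 -0.32  0.23]
scene [(65, 0.65), (68, 0.64), (68, 0.59), (68, 0.63)]
top [(63, 0.62), (65, 0.61), (66, 0.63), (68, 0.6)]
```

{"op": "send_rows", "data": {
  "plan": [0.5,1.1,0,0.01,1,2.1,0,0.02,1.5,3.2,0,0.03,1.5,3.2,0,0.03]
}}

```text
time: 9.85
tool_pos: [0.6545, 0.0158, 0.0825]
orientation: [-3.141, 0.001, 1.254]
force: [-3.0, -5.1, 1.6]
width: 0.0007
finger_force: 2.7
```

```bash
python3 look.py
```

```text
[0.6545 0.0158 0.0825] [-2.97 -5.1   1.56]
scene [(67, 0.65), (67, 0.6), (67, 0.63), (69, 0.64)]
top [(64, 0.62), (65, 0.63), (68, 0.61), (68, 0.64)]
```

{"op": "send_rows", "data": {
  "plan": [-0.5,-1.5,0,0,-1,-3,0,0,-1.7,-5,0,0,-3,-9,0,0,-5,-15,0,0,-5,-15,30,0,-5,-15,70,0,-5,-15,110,0]
}}

```text
time: 10.75
tool_pos: [0.6493, 0.0011, 0.1936]
orientation: [-3.141, 0.0, 1.254]
force: [-0.4, -0.3, 0.3]
width: 0.0002
finger_force: 0.0
```

```bash
python3 look.py; python3 - <<'E'
from h import *
print(r.get_state()["tool_pos"],r.get_state()["orientation"])
E
```

```text
[0.6493 0.0011 0.1936] [-0.37 -0.33  0.3 ]
scene [(21, 0.59), (27, 0.63), (28, 0.6), (28, 0.62)]
top [(80, 0.62), (81, 0.61), (82, 0.63), (84, 0.6)]
[0.65149617 0.00103462 0.19877571] [ 3.13258568e+00 -2.46513733e-03  1.25363524e+00]
```

{"op": "send_rows", "data": {
  "plan": [-14,-21,0,0.07,-28,-42,0,0.14,-42,-63,0,0.21,-56,-84,0,0.28,-70,-105,0,0.35,-84,-126,0,0.41,-84,-126,0,0.41,-84,-126,0,0.41]
}}

```text
time: 11.65
tool_pos: [0.5657, -0.1247, 0.1922]
orientation: [3.142, -0.0, 1.662]
force: [-0.4, 0.2, -0.0]
width: 0.0003
finger_force: 0.0
```

{"op": "send_rows", "data": {
  "plan": [0,0,-25,0,0,0,-50,0,0,0,-75,0,0,0,-100,0,0,0,-115,0,0,0,-125,0,0,0,-125,0]
}}

```text
time: 12.35
tool_pos: [0.5656, -0.124, 0.0665]
orientation: [-3.14, -0.001, 1.664]
force: [-0.5, 0.5, 0.7]
width: 0.0005
finger_force: 0.0
```

```bash
python3 - <<'E'
from h import *
import cv2
s=r.get_state();print(s["tool_pos"],s["orientation"],s["force"])
b=r.capture("scene")[:,:,::-1]
cv2.imwrite("pics/s3.png",cv2.resize(b[115:275,200:380],None,fx=4,fy=3.75,interpolation=cv2.INTER_CUBIC))
E
```

```text
[ 0.56561287 -0.12404878  0.06654182] [-3.14022836e+00 -5.74368768e-04  1.66391460e+00] [-0.53574296  0.525354    0.72523667]
```

View pics/s3.png

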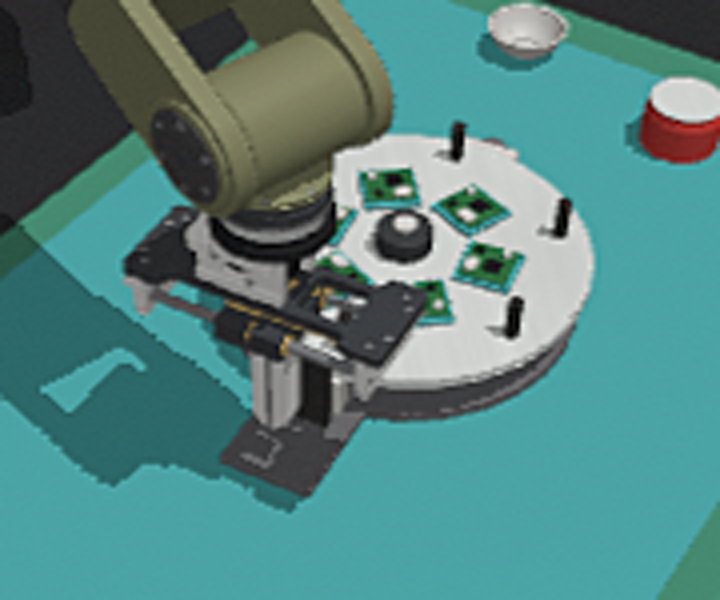

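The closed fingers, near (275,385), are just outside the tab, near (320,390), with a clear gap. I'll push in gently.

{"op": "send_rows", "data": {
  "plan": [-0.3,3,0,0,-0.5,6,0,0,-0.8,9,0,0,-1.1,12,0,0,-1.3,14,0,0,-1.5,16,0,0,-1.5,16,0,0]
}}

```text
time: 13.1
tool_pos: [0.5643, -0.1082, 0.0675]
orientation: [-3.142, -0.0, 1.664]
force: [0.2, -0.4, 0.2]
width: 0.0003
finger_force: 0.0
```

{"op": "send_rows", "data": {
  "plan": [-0.1,1,0,0,-0.2,2,0,0,-0.3,3,0,0,-0.4,4,0,0,-0.4,4,0,0]
}}

```text
time: 13.6
tool_pos: [0.5639, -0.1047, 0.0675]
orientation: [3.142, 0.0, 1.664]
force: [-0.2, -2.4, 0.7]
width: 0.0007
finger_force: 1.4
```

{"op": "send_rows", "data": {
  "plan": [-0.1,1,0,0,-0.2,2,0,0,-0.3,3,0,0,-0.3,3,0,0]
}}

```text
time: 14.0
tool_pos: [0.5635, -0.1014, 0.0674]
orientation: [-3.142, 0.0, 1.664]
force: [-0.1, -3.2, -0.0]
width: 0.0
finger_force: 1.4
```

{"op": "send_rows", "data": {
  "plan": [-0.1,1,0,0,-0.2,2,0,0,-0.3,3,0,0,-0.3,3,0,0]
}}

```text
time: 14.4
tool_pos: [0.5632, -0.0983, 0.0674]
orientation: [-3.142, -0.0, 1.664]
force: [-0.8, -3.2, 0.8]
width: 0.0004
finger_force: 1.4
```

{"op": "send_rows", "data": {
  "plan": [-0.1,1,0,0,-0.2,2,0,0,-0.2,2,0,0]
}}

```text
time: 14.7
tool_pos: [0.563, -0.0963, 0.0674]
orientation: [-3.141, -0.0, 1.664]
force: [-0.3, -3.3, 0.3]
width: 0.0002
finger_force: 1.4
```

{"op": "send_rows", "data": {
  "plan": [-0.1,1,0,0,-0.2,2,0,0,-0.2,2,0,0]
}}

```text
time: 15.0
tool_pos: [0.5628, -0.0943, 0.0674]
orientation: [-3.142, -0.0, 1.664]
force: [0.5, -2.1, 0.3]
width: 0.0003
finger_force: 1.4
```

{"op": "send_rows", "data": {
  "plan": [-0.1,1,0,0,-0.1,1,0,0,-0.1,1,0,0]
}}

```text
time: 15.3
tool_pos: [0.5627, -0.0935, 0.0674]
orientation: [-3.142, 0.0, 1.664]
force: [-0.7, -3.1, 1.3]
width: 0.0005
finger_force: 1.8
```

Only friction so far, so I'll push on until the force rises and the bolt is fully home.

{"op": "send_rows", "data": {
  "plan": [-0.1,1,0,0,-0.1,1,0,0,-0.1,1,0,0]
}}

```text
time: 15.6
tool_pos: [0.5627, -0.0927, 0.0675]
orientation: [3.142, 0.0, 1.664]
force: [-0.3, -5.3, 2.0]
width: 0.0006
finger_force: 2.7
```

{"op": "send_rows", "data": {
  "plan": [-0.1,1,0,0,-0.1,1,0,0,-0.1,1,0,0]
}}

```text
time: 15.9
tool_pos: [0.5626, -0.0919, 0.0675]
orientation: [3.141, 0.001, 1.664]
force: [-0.9, -7.3, 0.2]
width: 0.0006
finger_force: 3.5
```

Force is now rising at the tab's spring rate, so the bolt is home. I'll back off.

{"op": "send_rows", "data": {
  "plan": [0.2,-2,0,0,0.5,-6,0,0,1.2,-14,0,0,2.5,-28,0,0,2.5,-28,40,0,2.5,-28,85,0,2.5,-28,130,0,2.5,-28,130,0]
}}

```text
time: 16.7
tool_pos: [0.5671, -0.1208, 0.2038]
orientation: [3.132, 0.003, 1.663]
force: [-0.0, 1.2, -0.1]
width: 0.0004
finger_force: 0.0
```

{"op": "send_rows", "data": {
  "plan": [0,-40,0,0,0,-80,0,0,0,-120,0,0,0,-160,0,0,0,-160,0,0,0,-160,0,0]
}}

```text
time: 17.3
tool_pos: [0.5645, -0.2805, 0.1964]
orientation: [-3.141, -0.001, 1.662]
force: [-0.3, 0.4, 0.1]
width: 0.0006
finger_force: 0.0
```

```bash
python3 look.py; python3 - <<'E'
from h import *
import cv2
b=r.capture("top")[:,:,::-1]
cv2.imwrite("pics/t4.png",cv2.resize(b[155:275,175:335],None,fx=5,fy=5,interpolation=cv2.INTER_CUBIC))
E
```

```text
[ 0.5645 -0.2805  0.1964] [-0.28  0.35  0.14]
scene [(21, 0.59), (21, 0.6), (23, 0.63), (24, 0.61)]
top [(46, 0.61), (46, 0.62), (49, 0.6), (54, 0.63)]
```

View pics/t4.png

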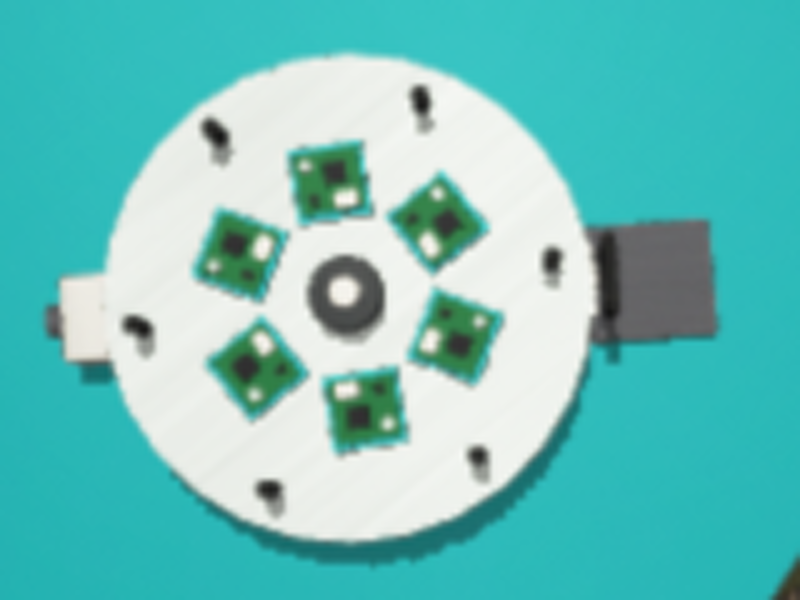

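The tab has moved in from x≈630 to x≈608 in the crop, about 11 mm. The posts have turned about 0.6 rad and everything is at rest.

```bash
python3 -c "
from rig import r
print(r.hand_in())"
```

```text
the job is handed in; nothing more can be done
None
```

The carousel has clicked into the next station anticlockwise, turned about 0.61 rad by the camera; the lock bolt is home at about 11 mm, the arm is clear, and the job was handed in at about 17 s with no verdict shown.

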